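# Lay the sample tube down and hold the moisture probe over it

## Robot

A 6-joint arm with a two-finger parallel gripper is mounted at the origin on the work surface. World frame = base frame: x ahead of the robot, y to its left, z up, the work surface at z = 0. Lengths are in m, angles in rad, forces in N, time in s.
With the tool pointing down it reaches from about 0.25 to 0.775 m from the base axis. Payload 4 kg.
Tool frame: the origin (TCP) lies at the very end of the fingers, on their centre line; the grasp point (between the pads) lies 19 mm behind it; z points along the fingers, y is the line along which they close (so a half turn about z gives the same grasp; the last joint's range is limited). The gripper opens to 85 mm and grips with 20 to 120 N. Pads are 22 mm wide; open, the fingers measure 114 mm over their backs; the gripper's body (76 mm by 85 mm) begins 54 mm behind the grasp point. The pads swing forward as they close: fully open they stand 13 mm farther back than shut.
Start: joints at [-1.438, 0.087, 1.371, -0, 1.684, -0.103], TCP at [0.128, -0.535, 0.231] pointing down, gripper open.
Joint ranges: [-3.1, 3.1], [-0.76, 2.03], [0.27, 2.55], [-1.08, 4.22], [0.17, 2.65], [-2.57, 2.57]. Speed limits (rad/s): [2.79, 2.79, 3.14, 3.14, 3.14, 3.14].

## Interface

Orientations are given as a 3x3 rotation matrix whose columns are the frame's x, y, z axes.
In Python, from cell import sensors, read_camera, job, models gives the robot as it stands. The module is installed in compiled form; this text tells all that it offers.
- The arm moves only by the shell command python3 -m pendant 'ROWS' [OPENING] [FORCE]. ROWS is JSON, a list that holds one entry, the list of rows, each a list of 4 numbers: the shift along the world's x, y, z in cm, then the turn about the world's z in degrees. A call has 1 to 12 rows; each row shifts and turns the commanded pose from where the row before left it; what a row does not reach is not made up. A row lasts 1/8 s, in which the tool goes at most 62.5 mm and 10.7 degrees, less where a joint would pass 70% of its speed; a pose out of reach is approached as far as the arm can. A call is refused whole if a number of a shift passes 6.25 or a number of a turn 10.7, either way. A call with a gripper value outside its range is refused whole. OPENING is the opening, from 0 (shut) to 1 (fully open), set as the call begins (- or left out, the last holds). The fingers move at their own pace and stop on an object; FORCE is the grip in N (left out, the last holds). Time passes only in rows, so rows that do not move let the fingers close. It gives the time, the measured TCP pose, the force, the opening and the grip force at its end, in the units of the state.
- sensors.observe(): the state, without advancing time (a new reading comes with each control period).
- read_camera(name): name is "scene" or "top"; returns a dict with "image" (480x640x3 uint8, red, green, blue), "K" (3x3 intrinsics, pixels), "dist" ([k1, k2, p1, p2, k3] as OpenCV has them; the pictures are not rectified), "R" (3x3) and "t" (3): a world point X has camera coordinates R X + t. Camera axes: x right, y down, z forward; pixel columns grow to the right and rows downward; lengths in m; the calibration is good to about 2 mm. A picture is of the moment at which its call begins. There is no depth.
- job.close_job(): hands the job in; it is judged then, once.
Trained networks look in a picture, given as the dict that the camera call returned (one of the last four; its "shot" number tells which), for a name from the list of things; names that differ only in an ending like _2 or _b are one class to them, and where a whole thing is asked for, a point or a joint stands for the part that bears it (a point fixed in the world has none). Each returns a list of dicts, best first, with "p" (0 to 1); they miss things now and then, are a little off and sometimes report something else, mostly with a low value. They report only what shows in the picture. A call takes as long as a camera call. They do not tell look-alikes from the thing itself.
- models.recognise(query, picture): "location" ([x, y, z] in m, in the coordinates of the camera as it stood for that picture, good to about 4 mm: the middle of the surface that is visible of it).
- models.tip_of(query, picture): "location" ([x, y, z] in m, in the coordinates of the camera as it stood for that picture, good to about 4 mm: a listed point, or the origin of a listed thing).
The state is a dict: "time_s": time; "joint_positions": joint angles; "qd": joint speeds; "joint_efforts": joint torques, N m; "ee_pos": TCP position; "eef_rot": TCP orientation; "force": force on the tool from outside, world axes, zero at the start; "moment": the same for the moment, N m; "gripper_width": finger opening in m; "finger_force": force on a finger pad.
Only numpy, scipy, OpenCV 4.12 (cv2) and the standard library are available. Lean on these libraries where they do the work, as an engineer would, in place of code of your own. Each camera call takes 0.05 s, during which the arm holds its last target. There are 200 camera calls.

## Task

Lay the standing amber sample tube on its side in the blue cradle, in the middle of its two V supports and resting in both, and let go of it (the cap may point either way). Then take the hand-held moisture probe from its white tile, lift it over the white draught screen and finish while still holding it, steady and level, window down, hovering about 15 mm above the tube: centred on the tube, lengthwise along it, and never touching the tube with it. Do not bump the screen, and do not knock the bottle, the dish or the brass weight.

Things in the scene. Friction and masses are not known exactly. Their poses are not given: they have to be found in the camera images.
- tube_center (a point): Centre (half-way up) of the sample tube: amber glass, white label band, blue cap; a plain cylinder 40 mm in diameter and 110 mm long over the cap (the cap is the top 26 mm, as wide as the tube), 140 g, loose. It starts upright on the bench, so its centre is 55 mm up. z runs along the tube towards the cap.
- cradle_seat (a point): Where the centre of a tube lying properly in the cradle belongs: over the middle of the cradle, 45 mm above the bench. Its x axis is the line along which the tube lies (either way round); z is up.
- probe_center (a point): Centre of the hand-held moisture probe (loose, 350 g), 40 mm above its underside: a white box body 110 x 48 x 36 mm with an orange stripe and, centred on top, a black upright grip block 80 mm long, 26 mm wide, from 36 to 80 mm above the underside, to be gripped across its width. x is along its length, y across, z up. It starts window down on a tile whose top is 20 mm above the bench.
- probe_window (a point): Centre of the dark window on the flat underside of the probe (the lowest face), 40 mm below probe_center. Same axes as the probe.
- dock: The probe's dock, fixed: grey block 150 x 86 x 16 mm with a white tile on it, 20 mm high in all. Origin at the centre of its underside, x along its length, z up.
- screen: The draught screen, fixed: an upright white panel 300 mm long, 8 mm thick (10 mm at its aluminium rim), its top edge 110 mm above the bench, on an aluminium foot 300 x 50 x 8 mm; it stands between the dock and the cradle. Origin at the centre of the foot's underside, x along its length, y across, z up.
- cradle: The cradle, fixed: a blue base plate 120 x 70 x 8 mm with two aluminium V saddles, each 10 mm thick, 32 mm either side of its middle along x (54 mm clear between them). The V arms slope at 45 degrees and end about 39 mm above the bench, where the V is about 45 mm wide. Origin at the centre of the plate's underside, x as for cradle_seat.
- tube: The same sample tube; origin at the centre of its foot, z towards the cap.
- probe: The same probe; origin at the centre of its underside.
- reagent: Bystander: amber bottle 50 mm in diameter and 100 mm tall with a white cap, loose. Origin under its foot.
- dish: Bystander: white covered weighing dish, 52 mm in diameter, 41 mm tall, loose. Origin under its foot.
- weight: Bystander: brass calibration weight, 32 mm in diameter, 40 mm tall, loose. Origin under its foot.
Mind the look-alikes: they are no part of the job. What is shaped like the tube but black or green is not meant.

How it is judged:
By the outcome, as a careful person would: the job done as asked, in the order asked, and still so for the second after the job is handed in, while the arm keeps its last pose, push and grip.
It also fails if it takes over 61 s, if anything falls off the work surface, if the arm or the gripper's body presses on something with over 40 N, if the wrist force passes 120 N, or if a joint passes its speed limit or range.

## Working session

There is one attempt and no reset: what is moved stays moved. The work goes in short steps, Python scripts to look and compute and a shell command to move; the robot and the scene stay as the last step left them, time stands still between calls to the robot, and variables do not carry over. Pictures are saved under pics/ and viewed, at most 10 in all, crops included, and the job is handed in when it is done.

```bash
mkdir -p pics; cat > h.py <<'E'
import numpy as np, cv2
from cell import sensors, read_camera, job, models
def w(c,p): return c["R"].T@(np.array(p)-c["t"])
def ray(c,uv,z):
    n=cv2.undistortPoints(np.array([[uv]],float),np.array(c["K"]),np.array(c["dist"]))[0,0]
    d=c["R"].T@np.array([n[0],n[1],1]); o=-c["R"].T@np.array(c["t"]); return o+d*(z-o[2])/d[2]
def px(c,X):
    return cv2.projectPoints(np.array(X,float).reshape(-1,3),cv2.Rodrigues(np.array(c["R"]))[0],np.array(c["t"],float),np.array(c["K"]),np.array(c["dist"]))[0].reshape(-1,2)
def save(c,n): cv2.imwrite("pics/"+n,c["image"][:,:,::-1])
E
python3 - <<'E'
from h import *
np.set_printoptions(precision=3,suppress=True)
for n in ("scene","top"):
    c=read_camera(n); save(c,n+"0.png"); print(n,"cam at",-c["R"].T@c["t"])
    for q in ("tube_center","cradle_seat","probe_center","dock","screen","reagent","dish","weight"):
        for d in models.tip_of(q,c)[:4]:
            X=w(c,d["location"]); print(q,round(d["p"],2),X,px(c,X)[0].round())
E
```

```text
scene cam at [1.057 0.182 0.983]
tube_center 0.9 [0.535 0.416 0.055] [494. 296.]
tube_center 0.88 [0.492 0.341 0.054] [457. 271.]
tube_center 0.77 [0.476 0.443 0.053] [509. 273.]
cradle_seat 0.65 [0.533 0.188 0.041] [378. 278.]
probe_center 0.68 [ 0.561 -0.335  0.059] [128. 240.]
probe_center 0.35 [ 0.604 -0.145 -0.001] [214. 288.]
probe_center 0.23 [0.536 0.189 0.042] [378. 278.]
dock 0.6 [ 0.556 -0.335 -0.005] [138. 254.]
screen 0.56 [ 0.497 -0.054 -0.004] [269. 253.]
reagent 0.86 [ 0.416 -0.153 -0.002] [236. 216.]
dish 0.88 [ 0.601 -0.14   0.001] [216. 287.]
weight 0.68 [ 0.595  0.325 -0.002] [439. 327.]
top cam at [0.431 0.046 1.22 ]
tube_center 0.87 [0.467 0.441 0.054] [152. 264.]
tube_center 0.7 [0.488 0.339 0.055] [193. 256.]
tube_center 0.66 [0.54  0.411 0.053] [165. 234.]
cradle_seat 0.91 [0.535 0.19  0.043] [256. 239.]
probe_center 0.85 [ 0.559 -0.338  0.065] [472. 236.]
dock 0.89 [ 0.557 -0.337 -0.002] [463. 239.]
dock 0.32 [0.494 0.338 0.058] [193. 254.]
screen 0.6 [ 0.496 -0.058 -0.002] [355. 259.]
reagent 0.62 [ 0.417 -0.162 -0.002] [395. 292.]
dish 0.86 [ 0.604 -0.146  0.   ] [390. 218.]
weight 0.41 [0.589 0.325 0.003] [206. 218.]
```

View pics/scene0.png

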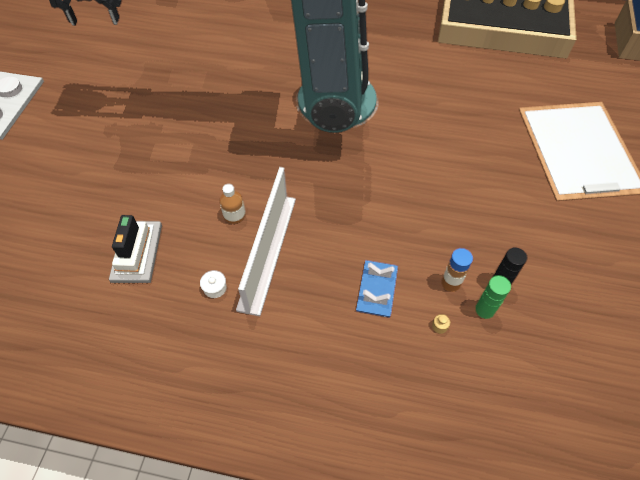

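View pics/top0.png

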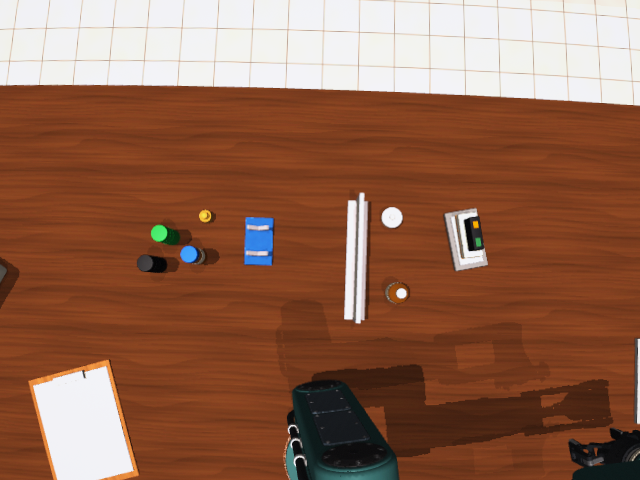

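The three tube-shaped candidates in the scene image are blue-capped amber with a white label at (458,270), green at (493,298) and black at (510,266). Only the first fits the description. I'll confirm it in a crop and refine the poses by colour.

```bash
cat > m.py <<'E'
from h import *
np.set_printoptions(precision=4,suppress=True)
def rect(c,mask,box,z):
    m=np.zeros(mask.shape,np.uint8); u0,v0,u1,v1=box; m[v0:v1,u0:u1]=mask[v0:v1,u0:u1]
    n,l,s,ce=cv2.connectedComponentsWithStats(m); k=1+np.argmax(s[1:,4])
    v,u=np.nonzero(l==k); P=np.array([ray(c,(a,b),z)[:2] for a,b in zip(u,v)])
    (x,y),(a,b),t=cv2.minAreaRect((P*1000).astype(np.float32))
    if a<b: a,b,t=b,a,t-90
    return np.array([x,y,a,b,(t+90)%180-90]),len(u),P.mean(0)
def hsv(c): return cv2.cvtColor(c["image"],cv2.COLOR_RGB2HSV).astype(int)
E
python3 - <<'E'
from m import *
for n,bc,bt,bp in (("scene",(350,250,405,325),(440,245,480,275),(108,205,150,268)),("top",(238,210,280,275),(175,240,210,268),(460,205,495,262))):
    c=read_camera(n); H=hsv(c); h,s,v=H[...,0],H[...,1],H[...,2]
    blue=((h>95)&(h<125)&(s>120)).astype(np.uint8)
    print(n,"plate",*rect(c,blue,bc,.008)); print("cap@110",*rect(c,blue,bt,.110))
    print("grip@100",*rect(c,(v<70).astype(np.uint8),bp,.100))
    if n=="scene":
        a=cv2.resize(c["image"][220:340,400:540],None,fx=4,fy=4,interpolation=2); 
    b=cv2.resize(c["image"][195:275,440:500],None,fx=6,fy=6,interpolation=2) if n=="top" else None
s=np.zeros((480,760+160,3),np.uint8); s[:,:560]=a; s[:,560:]=b
cv2.imwrite("pics/crop.png",cv2.resize(s,(800,417))[:,:,::-1])
o=sensors.observe(); print(o["ee_pos"],o["eef_rot"],o["time_s"])
E
```

```text
scene plate [538.5468 189.6026 119.0731  67.7056   0.2614] 1050 [0.5489 0.1895]
cap@110 [499.7584 336.4506  50.1941  37.4875 -18.3119] 379 [0.4998 0.3371]
grip@100 [ 574.2947 -321.9107   99.4074   42.4907    9.3748] 643 [ 0.5788 -0.3188]
top plate [535.192  187.5245 119.6925  70.2509  -0.3178] 1085 [0.5344 0.1871]
cap@110 [490.8947 335.6739  42.1596  37.0997 -88.1971] 254 [0.4911 0.335 ]
grip@100 [ 560.7598 -329.8195   78.337    37.6522    9.2702] 397 [ 0.5603 -0.3279]
[ 0.1285 -0.5348  0.2314] [[ 0.9723  0.2337  0.    ]
 [ 0.2337 -0.9723 -0.0001]
 [-0.      0.0001 -1.    ]] 1.0
```

View pics/crop.png

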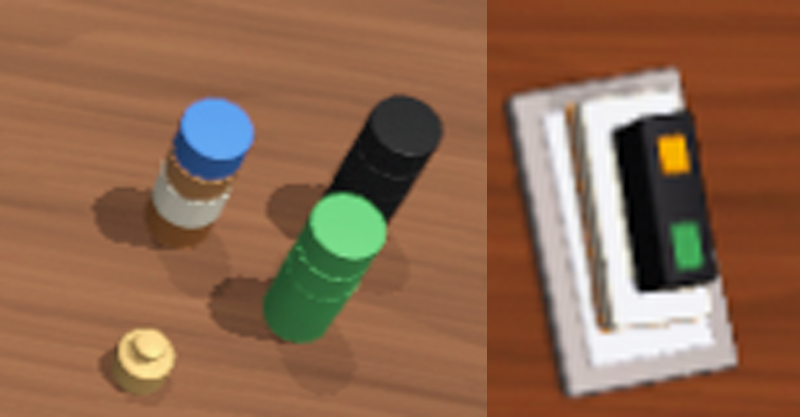

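The amber tube with white label and blue cap is confirmed at crop (205,170), which is world (0.491, 0.3375). The cradle is at (0.536, 0.188) with its axis along x, and the probe is at (0.561, -0.336) with about 9° yaw. The hand can only point down, so I'll grip the tube high and tip it about its foot edge towards -x.

```bash
python3 -m pendant '[[[2,4.8,0,-0.75],[2,4.8,0,-0.75],[2,4.8,0,-0.75],[2,4.8,0,-0.75],[2,4.8,0,-0.75],[2,4.8,0,-0.75],[2,4.8,0,-0.75],[2,4.8,0,-0.75],[2,4.8,0,-0.75],[2,4.8,0,-0.75],[2,4.8,0,-0.75],[2,4.8,0,-0.75]]]' 1 && python3 -m pendant '[[[2,4.8,0,-0.75],[2,4.8,0,-0.75],[2,4.8,0,-0.75],[2,4.8,0,-0.75],[2,4.8,0,-0.75],[2.2,4.8,0,-0.75],[0,0.8,0,0],[0,0,0,0],[0,0,0,0]]]'; python3 -c "
from m import *
print(sensors.observe()['eef_rot'])"
```

```text
time_s: 2.5
ee_pos: [0.3689, 0.0429, 0.2318]
eef_rot: [[0.997, 0.079, 0.002], [0.079, -0.997, -0.0], [0.002, 0.001, -1.0]]
force: [0.8, -0.7, 0.9]
gripper_width: 0.0853
finger_force: 0.0
time_s: 3.62
ee_pos: [0.4903, 0.3361, 0.2319]
eef_rot: [[1.0, -0.001, 0.001], [-0.001, -1.0, -0.0], [0.001, 0.0, -1.0]]
force: [-0.3, -0.7, 0.5]
gripper_width: 0.0852
finger_force: 0.0
[[ 1.     -0.0008  0.0006]
 [-0.0008 -1.     -0.0003]
 [ 0.0006  0.0003 -1.    ]]
```

```bash
python3 -m pendant '[[[0,0.1,-4,0],[0,0,-4,0],[0,0,-4,0],[0,0,-3,0],[0,0,-2.5,0],[0,0,0,0]]]' && python3 -m pendant '[[[0,0,0,0],[0,0,0,0],[0,0,0,0],[0,0,0,0],[0,0,0,0],[0,0,0,0]]]' 0.3 20; python3 -c "
from m import *
c=read_camera('scene'); cv2.imwrite('pics/g1.png',cv2.resize(c['image'][180:360,380:600],None,fx=3,fy=3)[:,:,::-1])"
```

```text
time_s: 4.38
ee_pos: [0.4889, 0.3361, 0.0545]
eef_rot: [[1.0, -0.001, -0.004], [-0.001, -1.0, -0.003], [-0.004, 0.003, -1.0]]
force: [-0.4, 0.4, 1.0]
gripper_width: 0.0853
finger_force: 0.0
time_s: 5.12
ee_pos: [0.4914, 0.3387, 0.0582]
eef_rot: [[1.0, 0.0, 0.003], [0.0, -1.0, 0.001], [0.003, -0.001, -1.0]]
force: [-0.3, -0.4, 5.4]
gripper_width: 0.0396
finger_force: 20.7
```

View pics/g1.png

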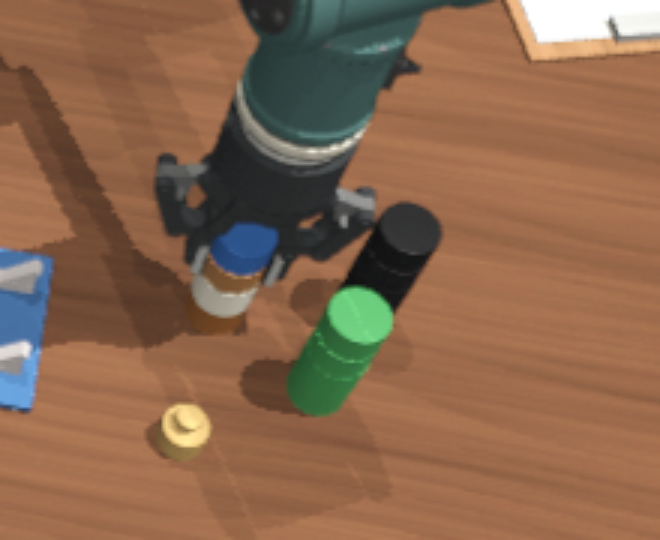

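The tube is gripped just below the cap (crop (240,255)). Next is the first half of the tipping arc.

```bash
python3 -m pendant '[[[-0.7,0,0.1,0],[-0.7,0,0.1,0],[-0.7,0,0,0],[-0.7,0,0,0],[-0.7,0,-0.1,0],[-0.7,0,-0.15,0],[-0.65,0,-0.25,0],[-0.65,0,-0.25,0],[0,0,0,0]]]'; python3 -c "
from m import *
c=read_camera('scene'); cv2.imwrite('pics/g2.png',cv2.resize(c['image'][180:360,380:600],None,fx=3,fy=3)[:,:,::-1])"
```

```text
time_s: 6.3
ee_pos: [0.4358, 0.3388, 0.0546]
eef_rot: [[1.0, 0.001, 0.003], [0.001, -1.0, 0.001], [0.003, -0.001, -1.0]]
force: [-2.5, -2.7, 16.1]
gripper_width: 0.0397
finger_force: 21.8
```

View pics/g2.png

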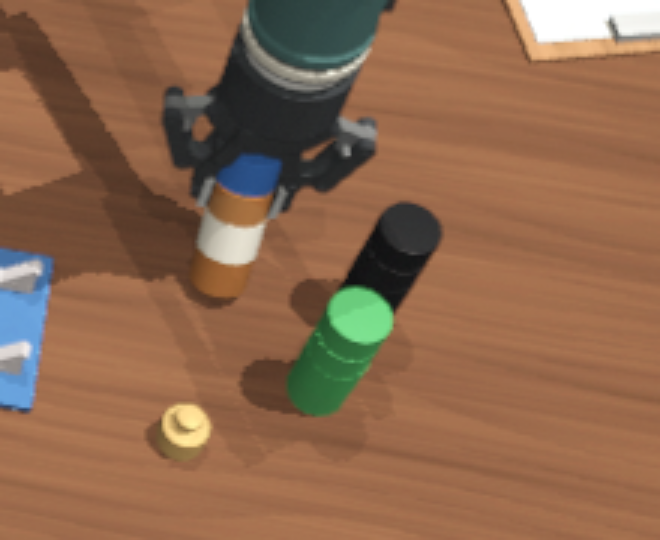

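The tube is leaning about 35-40°, with its foot at crop (220,285). I'll continue the arc.

```bash
python3 -m pendant '[[[-0.6,0,-0.35,0],[-0.6,0,-0.35,0],[-0.5,0,-0.45,0],[-0.5,0,-0.45,0],[-0.45,0,-0.5,0],[-0.45,0,-0.5,0],[-0.35,0,-0.6,0],[-0.35,0,-0.6,0],[-0.25,0,-0.6,0],[-0.25,0,-0.5,0],[0,0,0,0]]]'; python3 -c "
from m import *
c=read_camera('scene'); cv2.imwrite('pics/g3.png',cv2.resize(c['image'][180:360,380:600],None,fx=3,fy=3)[:,:,::-1])"
```

```text
time_s: 7.72
ee_pos: [0.3919, 0.3378, 0.0009]
eef_rot: [[1.0, 0.0, -0.001], [0.0, -1.0, -0.001], [-0.001, 0.001, -1.0]]
force: [-0.1, -0.5, -0.3]
gripper_width: 0.0397
finger_force: 20.1
```

View pics/g3.png

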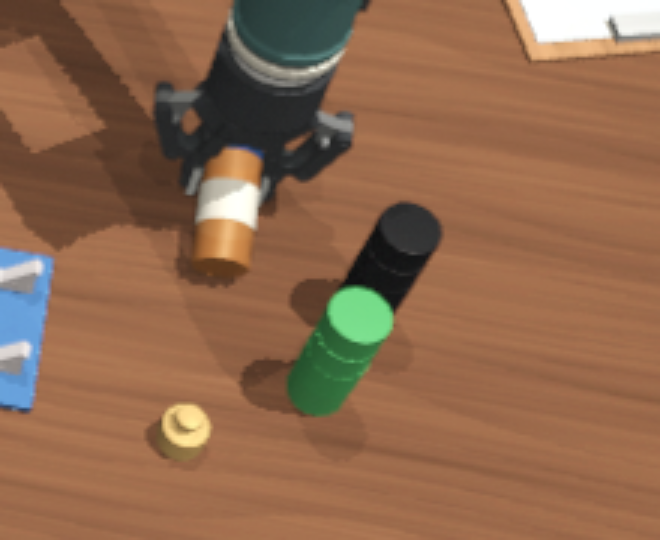

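```bash
python3 -m pendant '[[[0,0,0.15,0],[0,0,0,0],[0,0,0,0],[0,0,0,0]]]' 0.62; python3 -c "
from m import *
for n,b in (('scene',(0,0,220,180)),('top',(0,0,0,0))):
    c=read_camera(n)
    H=hsv(c);o=(((H[...,0]<18)&(H[...,1]>190)&(H[...,2]>110))).astype(np.uint8)
    if n=='scene':
        p=cv2.resize(c['image'][200:300,420:500],None,fx=5,fy=5)
        for q in ((.49,.338,0.02),(.47,.338,0.02),(.46,.338,.02),(.45,.338,.02)): print(px(c,q)[0], ((px(c,q)[0]-[420,200])*5).round())
    else:
        q=px(c,(.42,.338,.02))[0].astype(int); print(q); r=cv2.resize(c['image'][q[1]-50:q[1]+50,q[0]-30:q[0]+30],None,fx=5,fy=5)
        for z in (.47,.45,.36): print(((px(c,(z,.338,.02))[0]-q+[30,50])*5).round()+[400,0])
cv2.imwrite('pics/g4.png',np.hstack([p,r])[:,:,::-1])"
```

```text
time_s: 8.28
ee_pos: [0.3926, 0.3382, 0.0034]
eef_rot: [[1.0, 0.0, 0.0], [0.0, -1.0, -0.0], [0.0, 0.0, -1.0]]
force: [-0.4, 0.6, 0.4]
gripper_width: 0.0532
finger_force: 0.0
[451.8918 277.5224] [159. 388.]
[452.6265 269.2765] [163. 346.]
[452.9889 265.2113] [165. 326.]
[453.3482 261.1837] [167. 306.]
[195 284]
[559. 153.]
[557. 193.]
[549. 374.]
```

View pics/g4.png

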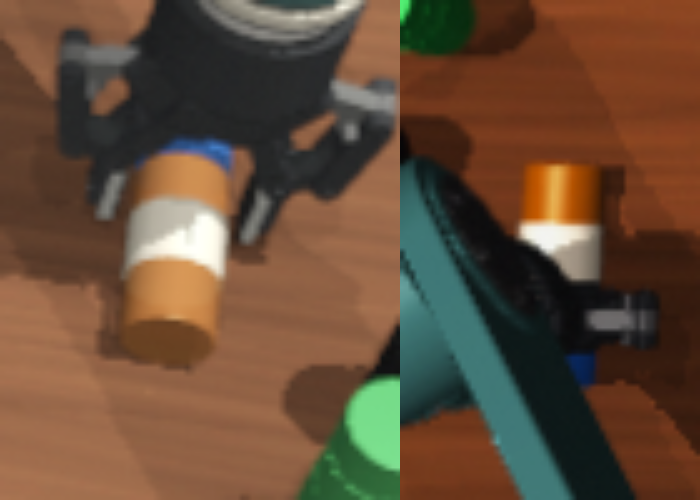

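The tube lies flat with its foot at x≈0.466 (top view row 163) and its cap end at 0.356, so the centre is at x≈0.411. I'll shift +1.85 cm, regrip at the middle and lift.

```bash
python3 -m pendant '[[[0.95,0,0,0],[0.9,0,0,0],[0,0,0,0]]]' && python3 -m pendant '[[[0,0,0,0],[0,0,0,0],[0,0,0,0],[0,0,0,0],[0,0,1,0],[0,0,2,0],[0,0,3,0],[0,0,2,0],[0,0,0,0],[0,0,0,0]]]' 0.3 30; python3 -c "
from m import *
for n in ('scene','top'):
    c=read_camera(n)
    q=px(c,(.411,.338,.095))[0].astype(int); r=cv2.resize(c['image'][q[1]-50:q[1]+50,q[0]-40:q[0]+40],None,fx=5,fy=5)
    for z in (.466,.411,.356): print(n,((px(c,(z,.338,.1))[0]-q+[40,50])*5).round()+[400*(n=='top'),0])
    if n=='scene': p=r
cv2.imwrite('pics/g5.png',np.hstack([p,r])[:,:,::-1])"
```

```text
time_s: 8.75
ee_pos: [0.4121, 0.3382, 0.0035]
eef_rot: [[1.0, -0.001, 0.001], [-0.001, -1.0, 0.0], [0.001, -0.0, -1.0]]
force: [0.2, -0.1, 0.4]
gripper_width: 0.0527
finger_force: 0.0
time_s: 10.0
ee_pos: [0.4102, 0.3378, 0.0824]
eef_rot: [[1.0, 0.0, -0.002], [0.0, -1.0, -0.001], [-0.002, 0.001, -1.0]]
force: [0.5, 0.3, -2.1]
gripper_width: 0.0392
finger_force: 30.4
scene [197. 358.]
scene [206. 244.]
scene [215. 137.]
top [608. 134.]
top [602. 253.]
top [597. 372.]
```

View pics/g5.png

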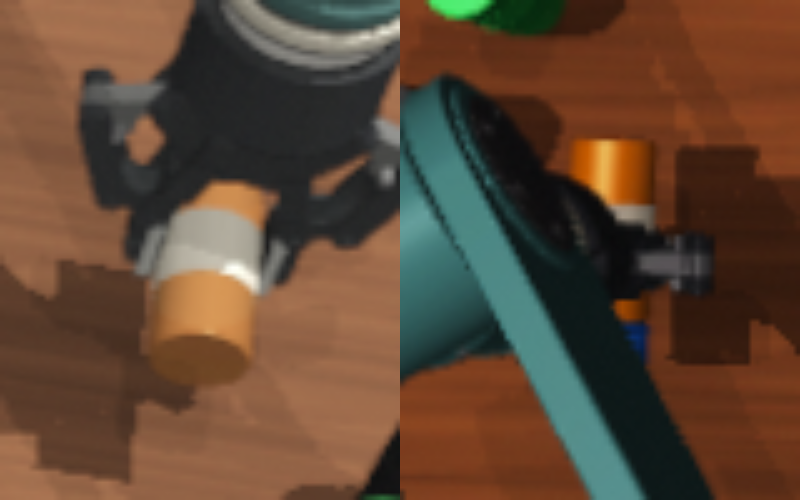

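```bash
python3 -m pendant '[[[2.5,-3,0,0],[2.5,-3,0,0],[2.5,-3,0,0],[2.5,-3,0,0],[2.5,-2.95,0,0],[0,0,0,0],[0,0,-2,0],[0,0,-1,0],[0,0,0,0],[0,0,0,0]]]'; python3 -c "
from m import *
for n in ('scene','top'):
    c=read_camera(n)
    q=px(c,(.536,.188,.06))[0].astype(int); r=cv2.resize(c['image'][q[1]-50:q[1]+50,q[0]-40:q[0]+40],None,fx=5,fy=5)
    X=[(.536,.188,.008)]+[(.536+a,.188+b,.008) for a in (-.06,.06) for b in (-.035,.035)]
    for P in (px(c,X)-q+[40,50])*5: cv2.circle(r,tuple(int(i) for i in P),3,(255,0,255),-1)
    for z in (.591,.536,.481):
        P=(px(c,(z,.188,.072))[0]-q+[40,50])*5; cv2.circle(r,tuple(int(i) for i in P),3,(0,255,0),-1); print(n,P)
    if n=='scene': p=r
cv2.imwrite('pics/g6.png',np.hstack([p,r])[:,:,::-1])"
```

```text
time_s: 11.35
ee_pos: [0.536, 0.1891, 0.0537]
eef_rot: [[1.0, 0.001, 0.001], [0.001, -1.0, 0.0], [0.001, -0.0, -1.0]]
force: [0.4, 0.8, -1.0]
gripper_width: 0.0389
finger_force: 30.6
scene [184.     359.1631]
scene [205.176  236.7252]
scene [225.2413 120.7898]
top [206.2801 136.321 ]
top [201.6062 250.2188]
top [197.0137 365.0427]
```

View pics/g6.png

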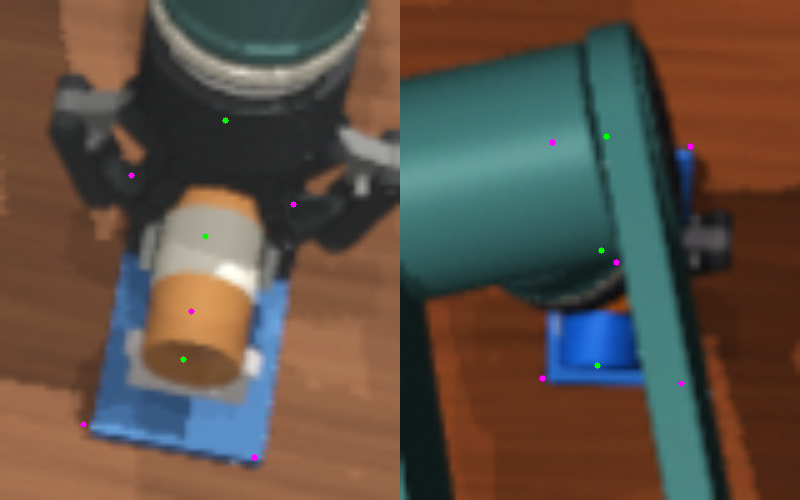

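The tube is over the cradle and aligned with it. The visible plate corners agree with my estimate to about 2 mm. I'll nudge +1 mm in x, lower and release.

```bash
python3 -m pendant '[[[0.1,-0.05,-0.8,0],[0,0,-0.8,0],[0,0,-0.5,0],[0,0,-0.2,0],[0,0,-0.1,0],[0,0,0,0],[0,0,0,0]]]'
```

```text
time_s: 12.32
ee_pos: [0.5372, 0.1884, 0.0296]
eef_rot: [[1.0, 0.0, 0.001], [0.0, -1.0, 0.0], [0.001, -0.0, -1.0]]
force: [1.2, 0.7, -1.5]
gripper_width: 0.0389
finger_force: 30.7
```

```bash
python3 -m pendant '[[[0,0,-0.1,0],[0,0,-0.05,0],[0,0,0,0],[0,0,0,0]]]'
```

```text
time_s: 12.82
ee_pos: [0.5375, 0.1888, 0.0289]
eef_rot: [[1.0, 0.0, 0.002], [0.0, -1.0, 0.001], [0.002, -0.001, -1.0]]
force: [-1.2, 2.3, 5.4]
gripper_width: 0.0392
finger_force: 31.3
```

```bash
python3 -m pendant '[[[0,0,0,0],[0,0,0,0],[0,0,0,0],[0,0,0,0],[0,0,1,0],[0,0,3,0],[0,0,5,0],[0,0,5,0],[0,0,5,0],[0,-5,0,0],[0,-5.5,0,0],[0,-5.5,0,1]]]' 1 && python3 -m pendant '[[[0.25,-5.5,0,1],[0.25,-5.5,0,1],[0.25,-5.5,0,1],[0.25,-5.5,0,1],[0.25,-5.5,0,1],[0.25,-5.5,0,1],[0.25,-4,0,1],[0,0,0,0],[0,0,0,0]]]'; python3 - <<'E'
from m import *
for n,b in (("scene",(350,240,405,325)),("top",(238,205,280,275))):
    c=read_camera(n); H=hsv(c); h,s,v=H[...,0],H[...,1],H[...,2]
    for d in models.tip_of("tube_center",c)[:3]: print(n,round(d["p"],2),w(c,d["location"]))
    q=px(c,(.537,.188,.045))[0].astype(int); r=cv2.resize(c['image'][q[1]-50:q[1]+50,q[0]-40:q[0]+40],None,fx=5,fy=5)
    if n=='scene': p=r
    print("grip@100",*rect(c,(v<70).astype(np.uint8),(108,205,150,268) if n=="scene" else (460,205,495,262),.100))
cv2.imwrite('pics/g7.png',np.hstack([p,r])[:,:,::-1])
E
```

```text
time_s: 14.32
ee_pos: [0.537, 0.0269, 0.219]
eef_rot: [[1.0, 0.019, 0.002], [0.019, -1.0, -0.0], [0.002, 0.0, -1.0]]
force: [0.2, -0.2, 0.0]
gripper_width: 0.0854
finger_force: 0.0
time_s: 15.45
ee_pos: [0.5545, -0.3414, 0.2183]
eef_rot: [[0.99, 0.139, 0.0], [0.139, -0.99, 0.0], [0.0, -0.0, -1.0]]
force: [-0.4, 0.3, 1.0]
gripper_width: 0.0856
finger_force: 0.0
scene 0.81 [0.4716 0.4425 0.0524]
scene 0.69 [0.5343 0.414  0.0548]
scene 0.58 [ 0.4993 -0.0587 -0.0024]
grip@100 [ 574.3302 -321.9749   99.1414   42.9394    8.7563] 653 [ 0.5785 -0.3191]
top 0.96 [0.4666 0.4393 0.0548]
top 0.93 [0.5387 0.1905 0.0481]
top 0.92 [0.5418 0.4072 0.0514]
grip@100 [ 563.5798 -347.0962   78.337    72.6628    9.2702] 591 [ 0.5636 -0.3381]
```

View pics/g7.png

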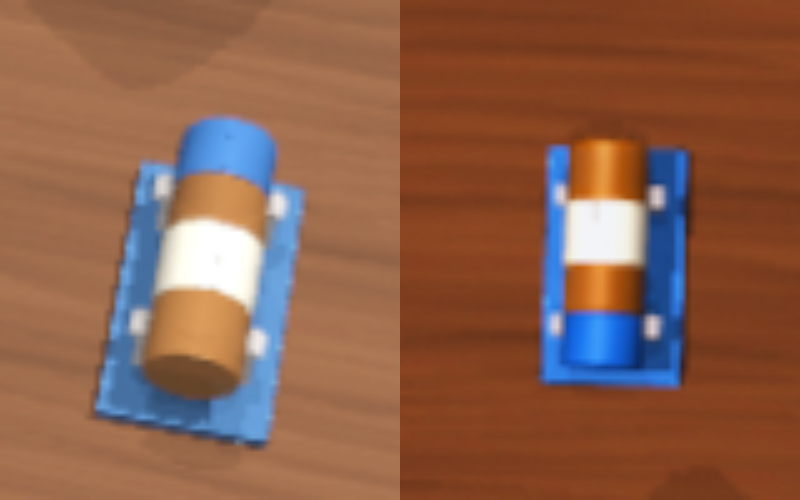

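The tube rests in both V saddles, with saddle tips at crop (160,185)/(275,205)/(140,320)/(257,342) and the tube spanning top-view rows 138–368. I'll check its centring numerically and measure the probe again.

```bash
python3 - <<'E'
from m import *
from scipy.optimize import brentq
f={}
for n in ("scene","top"):
    c=read_camera(n); q=px(c,(.537,.188,.045))[0].astype(int)
    row=lambda x,z,y=.188:(px(c,(x,y,z))[0][1]-q[1]+50)*5
    solve=lambda r,z,y=.188: brentq(lambda x:row(x,z,y)-r,.3,.8)
    if n=="top":
        print("top saddle",(solve(197,.037)+solve(327,.037))/2,"plate",(solve(147,.008)+solve(385,.008))/2,"foot",solve(138,.062)-.055,"cap",solve(368,.03)+.055)
    else:
        print("scene saddle",np.mean([solve(185,.037,.164),solve(205,.037,.212),solve(320,.037,.164),solve(342,.037,.212)]),"foot",solve(375,.045)-.055,"cap",solve(118,.062)+.055)
    # probe orange stripe/lamps on grip top: orange & green patches at z=.100
    H=hsv(c);h,s,v=H[...,0],H[...,1],H[...,2]
    b=(108,205,150,268) if n=="scene" else (460,205,495,262)
    for nm,m in (("orange",(h>12)&(h<28)&(s>180)&(v>180)),("green",(h>45)&(h<85)&(s>90))): 
        try: print(n,nm,rect(c,m.astype(np.uint8),b,.100)[2],rect(c,m.astype(np.uint8),b,.1)[1])
        except Exception as e: print(n,nm,e)
    for d in models.tip_of("probe_center",c)[:1]: print(round(d["p"],2),w(c,d["location"]))
E
```

```text
scene saddle 0.5374957422888749 foot 0.5382291362243341 cap 0.5381391414932759
scene orange attempt to get argmax of an empty sequence
scene green [ 0.5425 -0.3374] 49
0.69 [ 0.5613 -0.3342  0.0609]
top saddle 0.5335601873126452 plate 0.5343180920150254 foot 0.5366061617997301 cap 0.5365149046467449
top orange [ 0.5868 -0.3326] 16
top green [ 0.541  -0.3398] 54
0.56 [ 0.5606 -0.3364  0.0602]
```

```bash
python3 -m pendant '[[[0.65,0.5,0,1.2],[0,0,-4,0],[0,0,-4,0],[0,0,-4,0],[0,0,-2.4,0],[0,0,-1.2,0],[0,0,0,0],[0,0,0,0]]]' && python3 -m pendant '[[[0,0,0,0],[0,0,0,0],[0,0,0,0],[0,0,0,0],[0,0,0,0],[0,0,0,0],[0,0,0,0]]]' 0 70
```

```text
time_s: 16.85
ee_pos: [0.562, -0.3374, 0.0636]
eef_rot: [[0.987, 0.16, 0.003], [0.16, -0.987, -0.002], [0.002, 0.002, -1.0]]
force: [0.3, -0.7, 0.8]
gripper_width: 0.0853
finger_force: 0.0
time_s: 17.73
ee_pos: [0.561, -0.3367, 0.0622]
eef_rot: [[0.987, 0.16, 0.0], [0.16, -0.987, -0.0], [0.0, 0.0, -1.0]]
force: [-0.8, 1.4, 2.7]
gripper_width: 0.0253
finger_force: 71.2
```

```bash
python3 -m pendant '[[[0,0,1,0],[0,0,2,0],[0,0,3,0],[0,0,4,0],[0,0,3,0],[0,0,2,0],[0,0,0,0],[0,0,0,0]]]'; python3 - <<'E'
from m import *
for n in ("scene","top"):
    c=read_camera(n); save(c,"lift_"+n+".png")
    for k in ("probe_center","probe_window"):
        for d in models.tip_of(k,c)[:2]: print(n,k,round(d["p"],2),w(c,d["location"]))
E
```

```text
time_s: 18.73
ee_pos: [0.5606, -0.3366, 0.2109]
eef_rot: [[0.987, 0.16, -0.001], [0.16, -0.987, 0.001], [-0.001, -0.001, -1.0]]
force: [0.3, -0.5, -4.2]
gripper_width: 0.0256
finger_force: 70.6
scene probe_center 0.85 [ 0.5629 -0.3348  0.2063]
scene probe_window 0.81 [ 0.5586 -0.3394  0.1718]
top probe_center 0.67 [ 0.5594 -0.3383  0.2123]
top probe_window 0.6 [ 0.5595 -0.3377  0.1635]
```

```bash
python3 -m pendant '[[[-0.2,2,0,-0.7],[-0.2,3.5,0,-0.8],[-0.2,4.5,0,-0.8],[-0.2,5,0,-0.8],[-0.2,5,0,-0.8],[-0.2,5,0,-0.8],[-0.2,5,0,-0.8],[-0.2,5,0,-0.8],[-0.2,5,0,-0.8],[-0.2,4.5,0,-0.8],[-0.15,4,0,-0.7],[-0.15,2.5,0,-0.6]]]' && python3 -m pendant '[[[0,1.5,0,0],[0,0,0,0],[0,0,0,0],[0,0,-2,0],[0,0,-2,0],[0,0,0,0],[0,0,0,0],[0,0,0,0]]]'; python3 - <<'E'
from m import *
for n in ("scene","top"):
    c=read_camera(n); save(c,"over_"+n+".png")
    for k in ("probe_center","probe_window","tube_center"):
        for d in models.tip_of(k,c)[:3]: print(n,k,round(d["p"],2),w(c,d["location"]))
o=sensors.observe(); print(o["ee_pos"],o["eef_rot"])
E
```

```text
time_s: 20.52
ee_pos: [0.5366, 0.1761, 0.212]
eef_rot: [[1.0, 0.002, -0.0], [0.002, -1.0, 0.001], [-0.0, -0.001, -1.0]]
force: [1.5, -0.3, -4.1]
gripper_width: 0.0254
finger_force: 70.5
time_s: 21.52
ee_pos: [0.5388, 0.188, 0.1733]
eef_rot: [[1.0, -0.0, 0.003], [-0.0, -1.0, 0.0], [0.003, -0.0, -1.0]]
force: [0.2, -0.3, -3.6]
gripper_width: 0.0254
finger_force: 70.6
scene probe_center 0.8 [0.5404 0.1877 0.1688]
scene tube_center 0.97 [0.472  0.4417 0.0542]
scene tube_center 0.77 [0.5363 0.4132 0.0565]
scene tube_center 0.61 [0.5388 0.1892 0.044 ]
top probe_center 0.49 [0.5391 0.1879 0.1735]
top probe_window 0.34 [0.5353 0.1882 0.041 ]
top tube_center 0.97 [0.468  0.4378 0.0529]
top tube_center 0.9 [0.5397 0.4114 0.0529]
[0.538  0.1883 0.1719] [[ 1.      0.0003  0.0001]
 [ 0.0003 -1.     -0.0001]
 [ 0.0001  0.0001 -1.    ]]
```

```bash
python3 -m pendant '[[[0,0,-1.5,0],[0,0,-1.5,0],[0,0,-1,0],[0,0,-0.6,0],[0,0,-0.3,0],[0,0,0,0],[0,0,0,0],[0,0,0,0]]]'; python3 - <<'E'
from m import *
for n in ("scene","top"):
    c=read_camera(n)
    for k in ("probe_center","probe_window","tube_center"):
        for d in models.tip_of(k,c)[:4]:
            X=w(c,d["location"])
            if abs(X[1]-.19)<.05: print(n,k,round(d["p"],2),X)
    H=hsv(c);h,s,v=H[...,0],H[...,1],H[...,2]
    # amber/label tube foot and white probe body in the scene: column profile along projected vertical line beyond the foot end
    if n=="scene":
        for x in (.593,):
            for z in (.10,.095,.09,.085,.08,.075,.07,.065,.06,.055,.05,.04):
                u=px(c,(x,.188,z))[0].round().astype(int); print(z,u,H[u[1],u[0]])
o=sensors.observe(); print(o["ee_pos"],o["force"],o["time_s"])
E
```

```text
time_s: 22.92
ee_pos: [0.5383, 0.1883, 0.1234]
eef_rot: [[1.0, 0.0, 0.001], [0.0, -1.0, 0.0], [0.001, -0.0, -1.0]]
force: [0.5, -0.9, -4.5]
gripper_width: 0.0253
finger_force: 70.7
scene probe_center 0.66 [0.5409 0.1886 0.12  ]
scene probe_window 0.96 [0.541  0.1862 0.0861]
scene probe_window 0.69 [0.5418 0.1867 0.0822]
0.1 [376 290] [ 25  22 142]
0.095 [376 291] [ 28  24 140]
0.09 [375 292] [ 15  61 147]
0.085 [375 294] [ 16  57 142]
0.08 [375 295] [ 15  98 162]
0.075 [375 296] [ 14 157 192]
0.07 [375 297] [ 14 154 197]
0.065 [374 298] [ 14 159 184]
0.06 [374 300] [ 13 157  99]
0.055 [374 301] [ 13 158  97]
0.05 [374 302] [ 13 156  95]
0.04 [373 304] [ 14 160  86]
top probe_center 0.76 [0.5385 0.186  0.1229]
[0.538  0.1882 0.1228] [ 0.3112 -0.8675 -3.7862] 23.325
```

```bash
python3 -m pendant '[[[-0.1,0,0,0],[0,0,0,0],[0,0,0,0],[0,0,0,0],[0,0,0,0],[0,0,0,0]]]' && python3 -c "
from cell import job
print(job.close_job())"
```

```text
time_s: 24.08
ee_pos: [0.537, 0.1882, 0.1228]
eef_rot: [[1.0, 0.0, 0.0], [0.0, -1.0, -0.0], [0.0, 0.0, -1.0]]
force: [-0.8, -0.2, -4.4]
gripper_width: 0.025
finger_force: 70.7
the job is handed in; nothing more can be done
None
```

The job is handed in: the amber tube rests on its side in both cradle supports, about 1.6 mm off the middle, and the arm is holding the probe level, window down, an estimated 15–16 mm above it, with nothing seen to be bumped.

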